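# Sweep loose bottle caps into the parts bay

## Task

Three loose bottle caps lie about on the bench. Sweep all three with the fingers along the bench top through the open side of the low three-sided aluminium parts bay, so that each lies flat and wholly inside it. Only slide the caps: do not pinch them or pick them up, press hard on them, tip them over or flick them, and leave the jar, the beaker and the dropper bottle where they stand.

Things in the scene. Friction and masses are not known exactly. Their poses are not given: they have to be found in the camera images.
- bay: low three-sided aluminium bay, fixed, no floor (the bench runs straight in). Clear inside 200 mm along its x by 150 mm along its y; walls 6 mm thick, 34 mm high, at +x, -x and +y; the -y side is wholly open, no sill, and faces roughly to the robot's right (yaw varies). Origin at bench level in the centre of the clear inside; z up. Flat feet stick out 25 mm behind the +y wall
- bay_mouth (a point): the middle of the bay's open side, at bench level, 75 mm from the bay's centre along its -y
- cap_a: loose round screw cap, orange, 52 mm in diameter, 20 mm high, 21 to 42 g, lying flat; origin at the centre of its underside, z up
- cap_b: a second loose cap exactly like the first, 52 mm in diameter, 20 mm high, 21 to 42 g; origin at the centre of its underside, z up
- cap_c: loose round lid, teal, flatter and smaller than the others: 46 mm in diameter, 12 mm high, 14 to 28 g; origin at the centre of its underside, z up
- sample_jar: bystander: loose squat white jar with lid, 50 mm in diameter, 53 mm high, standing beyond the caps; origin at the centre of its underside
- beaker: bystander: loose empty beaker, 55 mm in diameter, 62 mm high, standing beyond the caps; origin at the centre of its underside
- dropper_bottle: bystander: loose brown dropper bottle, 33 mm in diameter, 104 mm high, standing to the right of the caps; origin at the centre of its underside
Not all that is in view belongs to the job. Leave any brown or white look-alike of the cap_a alone.

How it is judged:
By the outcome, as a careful person would: the job done as asked, in the order asked, and still so for the second after the job is handed in, with the robot touching nothing.
It also fails if it takes over 72 s, if anything falls off the work surface, if the arm or the gripper's body presses on something with over 40 N, if the wrist force passes 120 N, or if a joint passes its speed limit or range.

## Robot

A 6-joint arm with a two-finger parallel gripper is mounted at the origin on the work surface; the furniture and walls round the work are solid. World frame = base frame: x ahead of the robot, y to its left, z up, the work surface at z = 0. Lengths are in m, angles in rad, forces in N, time in s.
With the tool pointing down it reaches from about 0.425 to 0.95 m from the base axis. Payload 3.5 kg.
Tool frame: the origin (TCP) lies at the very end of the fingers, on their centre line; the grasp point (between the pads) lies 19 mm behind it (bot.tcp_to_grasp is the distance from the TCP to the grasp point, in m); z points along the fingers, y is the direction in which the jaws open and shut (so a half turn about z gives the same grasp; the last joint's range is limited). The gripper opens to 85 mm and grips with 20 to 120 N. Pads are 22 mm wide; open, the fingers measure 114 mm over their backs; the gripper's body (76 mm by 85 mm) begins 54 mm behind the grasp point. The pads swing forward as they close: fully open they stand 13 mm farther back than shut.
Start: joints at [-0.15, 0.286, 1.577, -0, 1.279, -0.15], TCP at [0.675, 0, 0.231] pointing down, gripper open.
Joint ranges: [-2.77, 2.77], [-0.9, 2.22], [0.21, 2.48], [-1.53, 4.67], [0.24, 2.81], [-2.84, 2.84]. Speed limits (rad/s): [2.79, 2.79, 3.14, 3.14, 3.14, 3.14].

## Interface

Orientations are given as a unit quaternion [x, y, z, w].
In Python, from bench import bot gives the robot as it stands.
- The arm moves only by the tool drive_tool, never from a script. Its argument "commands" is text: rows parted by semicolons, each of 7 numbers parted by spaces: the turn, a rotation vector about the tool's x, y, z each as a share of pi rad, from -1 to 1, then the shift along the tool's x, y, z each as a share of 0.1 m, from -1 to 1, then the opening, from -1 (shut) to 1 (fully open). In form: ax ay az x y z grip; .... A call has 1 to 12 rows; each row is the pose to reach, as a shift and turn from the pose commanded when the call began, along the tool's axes at that moment, turning the shorter way round; what a row does not reach only later rows make up. A row lasts 1/12 s, in which the tool goes at most 41.7 mm and 7.16 degrees, less where a joint would pass 70% of its speed; a pose out of reach is approached as far as the arm can. A call with a number of a shift or a turn outside -1 to 1 is refused whole. A call with a gripper value outside its range is refused whole. The fingers move at their own pace and stop on an object; "grip_force" is the grip in N (left out, the last holds). Time passes only in rows, so rows that repeat a pose let the fingers close. It gives the time, the measured TCP pose, the force and the opening at its end, in the units of the state.
- bot.read_state(): the state, without advancing time (a new reading comes with each control period).
- bot.read_camera(name): name is "scene" or "side" or "wrist"; returns a dict with "pixels" (400x640x3 uint8, blue, green, red), "fx", "fy", "cx", "cy" (pixels), "k1" (the pictures are not rectified: a ray, as slopes to the right and down, at radius r is drawn at 1 + k1 r^2 times it, then the intrinsics apply), "world_from_camera" (4x4, takes a point from camera to world coordinates). Camera axes: x right, y down, z forward; pixel columns grow to the right and rows downward; lengths in m; the calibration is good to about 2 mm. A picture is of the moment at which its call begins. There is no depth.
- bot.close_job(): hands the job in, once; it reports no verdict.
The state is a dict: "t": time; "joints": joint angles; "dq": joint speeds; "joint_torque": joint torques, N m; "tool_pos": TCP position; "ee_rot": TCP orientation; "ft_force": force on the tool from outside, world axes, zero at the start; "wrist_torque": the same for the moment, N m; "finger_gap": finger opening in m.
Only numpy, scipy, OpenCV 4.12 (cv2) and the standard library are available. Lean on these libraries where they do the work, as an engineer would, in place of code of your own. Each camera call takes 0.05 s, during which the arm holds its last target. There are 200 camera calls.

## Working session

There is one attempt and no reset: what is moved stays moved. The work goes in short steps, Python scripts to look and compute and a tool call to move; the robot and the scene stay as the last step left them, time stands still between calls to the robot, and variables do not carry over. Pictures are saved under pics/ and viewed, about 8 in all and at most 12, crops included, and the job is handed in when it is done.

Besides the shell and the picture viewer there is one more tool, called after "Call:" in YAML: its name, and indented under it one key for each argument. drive_tool: Moves the arm, as the interface text tells. Shift numbers are shares of 0.1 m and turn numbers shares of pi rad, none past 1 either way. Its arguments: {"type":"object","properties":{"commands":{"type":"string"},"grip_force":{"type":"number"}},"required":["commands"]}

```bash
ls; mkdir -p pics; cat > h.py <<'E'
import numpy as np,cv2
from bench import bot
def snap(cam,name):
    c=bot.read_camera(cam); cv2.imwrite('pics/'+name,c['pixels']); 
    np.savez('pics/'+name+'.npz',**{k:v for k,v in c.items()}); return c
def load(name): return dict(np.load('pics/'+name+'.npz'))
def pix2w(c,u,v,z=0.):
    x=(u-c['cx'])/c['fx'];y=(v-c['cy'])/c['fy'];rd=np.hypot(x,y);r=rd
    for _ in range(20): r=rd/(1+c['k1']*r*r)
    s=r/rd if rd>0 else 1
    T=np.array(c['world_from_camera']);d=T[:3,:3]@np.array([x*s,y*s,1.]);o=T[:3,3]
    return (o+d*(z-o[2])/d[2])
def w2pix(c,p):
    T=np.linalg.inv(np.array(c['world_from_camera']));q=T[:3,:3]@np.array(p)+T[:3,3]
    x,y=q[:2]/q[2];f=1+c['k1']*(x*x+y*y);return c['fx']*x*f+c['cx'],c['fy']*y*f+c['cy']
E
python3 - <<'E'
from h import *
for n in ['scene','side','wrist']:
    c=snap(n,n+'0.png');print(n,np.round(c['world_from_camera'],3).tolist())
s=bot.read_state();print(s)
E
```

```text
pics
scene [[-0.777, -0.433, 0.457, -0.057], [-0.629, 0.547, -0.552, 0.636], [-0.011, -0.716, -0.698, 0.936], [0.0, 0.0, 0.0, 1.0]]
side [[0.901, -0.228, 0.37, 0.119], [-0.435, -0.457, 0.776, -0.998], [-0.008, -0.86, -0.511, 0.638], [0.0, 0.0, 0.0, 1.0]]
wrist [[1.0, 0.0, -0.002, 0.676], [-0.0, -0.964, -0.265, 0.067], [-0.002, 0.265, -0.964, 0.373], [0.0, 0.0, 0.0, 1.0]]
{'t': 0.15, 'joints': array([-1.49983798e-01,  2.87052775e-01,  1.57786163e+00,  9.78678248e-07,
        1.27860756e+00, -1.49961228e-01]), 'dq': array([ 0.00118656, -0.00290732, -0.00438337, -0.00106354, -0.00162316,
        0.00121075]), 'joint_torque': array([ 7.91554030e-04, -4.06602967e+01, -2.93140125e+01, -8.94972595e-05,
        3.96185191e-03, -2.97825103e-06]), 'tool_pos': array([6.74478064e-01, 1.19639602e-04, 2.30193194e-01]), 'ee_rot': array([ 7.07114532e-01,  7.07098372e-01, -5.72166374e-04, -7.76652516e-04]), 'ft_force': array([-0.50899328, -0.3217281 , -0.11005243]), 'wrist_torque': array([-0.00948581,  0.03916901, -0.0049662 ]), 'finger_gap': 0.08543285119511795}
```

View pics/scene0.png

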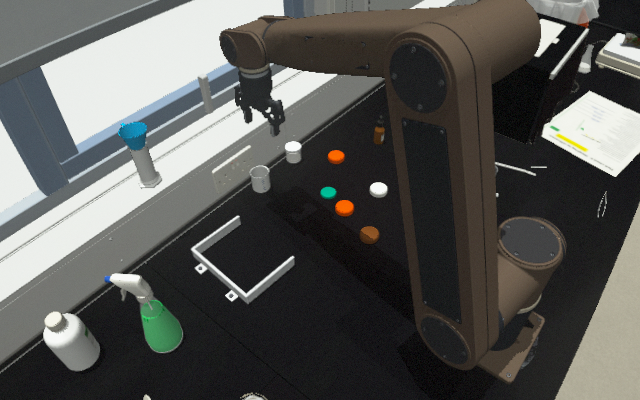

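View pics/wrist0.png

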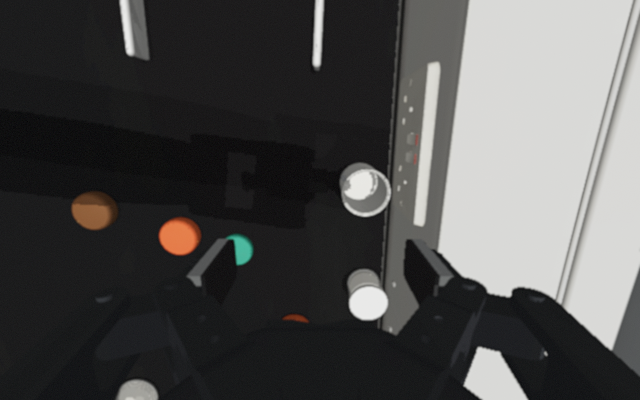

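The scene view shows orange caps at (336,157) and (344,208) and a teal lid at (328,193). The look-alikes are brown at (369,235) and white at (378,190). The bay is at about (243,262), the beaker at (260,180), the jar at (293,152) and the dropper at (379,132). The wrist view agrees: brown (95,210), orange (180,236), teal (238,250).

```bash
python3 - <<'E'
from h import *
c=load('scene0.png');im=c['pixels']
print(c['fx'],c['k1'])
hsv=cv2.cvtColor(im,cv2.COLOR_BGR2HSV)
def blobs(lo,hi,z,n,c=c,hsv=hsv):
    m=cv2.inRange(hsv,lo,hi);k,l,s,ce=cv2.connectedComponentsWithStats(m)
    for i in range(1,k):
        if s[i,4]>60: print(n,s[i],ce[i].round(1),pix2w(c,*ce[i],z).round(4))
blobs((3,190,150),(16,255,255),.012,'orange');blobs((3,100,60),(18,255,149),.012,'brown');blobs((75,120,80),(95,255,255),.007,'teal')
w=load('wrist0.png');h2=cv2.cvtColor(w['pixels'],cv2.COLOR_BGR2HSV)
blobs((3,120,60),(18,255,255),.018,'w-or',w,h2);blobs((75,120,80),(95,255,255),.01,'w-teal',w,h2)
for n,p in dict(white=(378,189),beakerbase=(261,188),jarbase=(293,160),dropbase=(379,142)).items(): print(n,pix2w(c,*p,.0).round(3))
cv2.imwrite('pics/cropA.png',cv2.resize(im[120:310,170:410],None,fx=3.2,fy=3.1,interpolation=cv2.INTER_CUBIC))
E
```

```text
468.6058305702728 -0.10163578495415941
orange [328 150  16  11 142] [335.6 155.2] [ 0.6356 -0.2528  0.012 ]
orange [335 200  19  14 200] [344.2 206.4] [ 0.4801 -0.0928  0.012 ]
brown [374 127  11  17 134] [378.3 134.3] [ 0.5927 -0.4238  0.012 ]
brown [360 226  19  18 270] [369.1 234.2] [ 0.3676 -0.0528  0.012 ]
teal [320 187  17  12 161] [327.9 192.3] [ 0.5539 -0.1127  0.007 ]
w-or [  71  193   43   37 1204] [ 91.7 211.3] [ 0.3712 -0.0523  0.018 ]
w-or [ 158  217   43   39 1318] [179.3 235.8] [ 0.4826 -0.0877  0.018 ]
w-or [283 314  26   9 136] [295.6 317.7] [ 0.6389 -0.2196  0.018 ]
w-teal [227 234  26  31 482] [241.5 248.5] [ 0.5638 -0.1106  0.01  ]
white [ 0.453 -0.219  0.   ]
beakerbase [ 0.723 -0.011 -0.   ]
jarbase [ 0.734 -0.164  0.   ]
dropbase [ 0.576 -0.405  0.   ]
```

View pics/cropA.png

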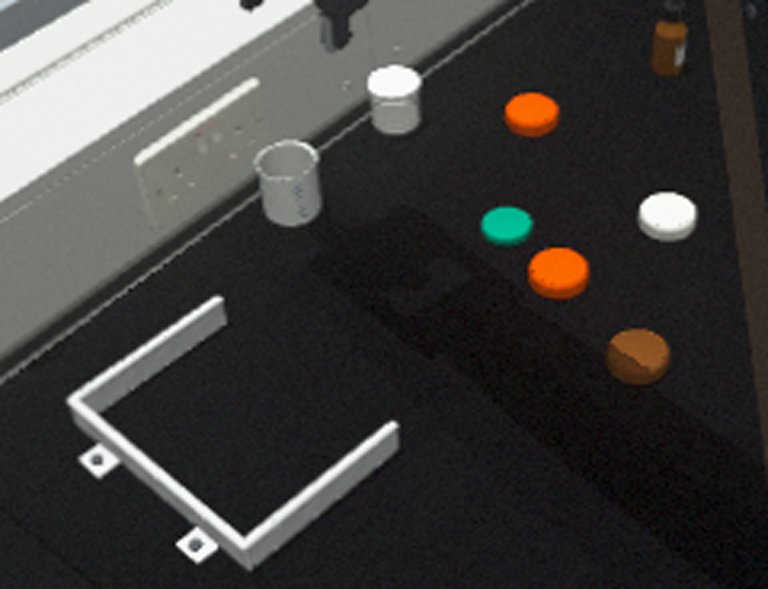

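View pics/side0.png

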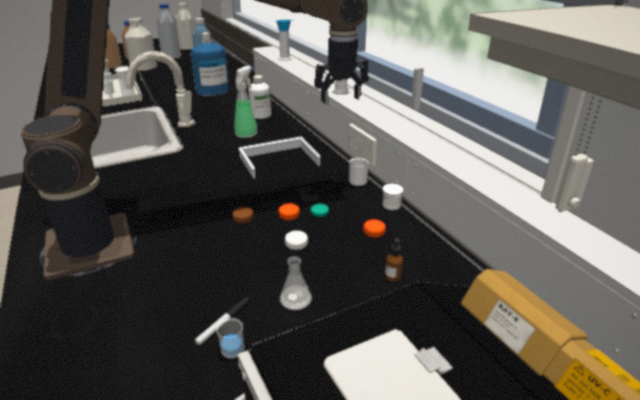

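The crop confirms the caps: two bright orange (crop (531,112) and (559,272)) and one teal (507,225). The brown and white ones are decoys. The bay's open side faces the caps. Next I'll fit the bay pose.

```bash
cat >> h.py <<'E'
def bayfit(obs):
    from scipy.optimize import least_squares
    def f(p):
        x,y,a=p;R=np.array([[np.cos(a),-np.sin(a)],[np.sin(a),np.cos(a)]]);r=[]
        for c,l,u,v in obs: r+=list(np.array(w2pix(c,[*(R@l[:2]+[x,y]),l[2]]))-[u,v])
        return r
    s=least_squares(f,[.55,.2,0],loss='soft_l1');return s.x,np.round(f(s.x),1)
E
python3 - <<'E'
from h import *
c=load('scene0.png')
P=lambda x,y:(170+x/3.2,120+y/3.1)
q={'mx_end':P(397,423),'px_end':P(219,297),'px_bk':P(70,402),'mx_bk':P(247,547)}
for k,v in q.items(): print(k,pix2w(c,*v,.034).round(3))
L={'mx_end':(-.106,-.075,.034),'px_end':(.106,-.075,.034),'px_bk':(.106,.081,.034),'mx_bk':(-.106,.081,.034)}
print(bayfit([(c,np.array(L[k]),*q[k]) for k in q]))
E
```

```text
mx_end [0.459 0.136 0.034]
px_end [0.666 0.127 0.034]
px_bk [0.673 0.281 0.034]
mx_bk [0.466 0.29  0.034]
(array([ 0.5661878 ,  0.20506951, -0.04609004]), array([ 1. ,  0.2, -0.3, -0.8, -0.8, -0.5,  0.1,  0.7]))
```

Call:
drive_tool:
  commands: "0 0 0 -0.7 -1 1 -0.29;0 0 0 -0.7 -1 1 -0.29;0 0 0 -0.7 -1 1 -0.29;0 0 0 -0.7 -1 1 -0.29;0 0 0 -0.7 -1 1 -0.29;0 0 0 -0.7 -1 1 -0.29"
  grip_force: 20

```text
t: 0.65
tool_pos: [0.5729, -0.0701, 0.1292]
ee_rot: [0.708, 0.706, -0.001, -0.002]
ft_force: [0.5, -0.2, 0.8]
finger_gap: 0.0304
```

Call:
drive_tool:
  commands: "0 0 0 -0.75 -0.95 0.7 -0.29;0 0 0 -0.75 -0.95 0.7 -0.29;0 0 0 -0.75 -0.95 0.7 -0.29;0 0 0 -0.75 -0.95 0.7 -0.29;0 0 0 -0.75 -0.95 0.7 -0.29;0 0 0 -0.75 -0.95 0.7 -0.29"

```text
t: 1.15
tool_pos: [0.4819, -0.1456, 0.0628]
ee_rot: [0.708, 0.707, 0.001, 0.001]
ft_force: [0.9, -0.5, 0.9]
finger_gap: 0.0306
```

```bash
python3 - <<'E'
from h import *
c=snap('wrist','wrist1.png');s=bot.read_state();print(s['tool_pos'],s['finger_gap'],s['ft_force'])
hsv=cv2.cvtColor(c['pixels'],cv2.COLOR_BGR2HSV)
for lo,hi,z in [((3,120,60),(18,255,255),.018),((75,120,80),(95,255,255),.01)]:
    k,l,t,ce=cv2.connectedComponentsWithStats(cv2.inRange(hsv,lo,hi))
    for i in range(1,k):
        if t[i,4]>150: print(t[i],pix2w(c,*ce[i],z).round(4))
E
```

```text
[ 0.48269215 -0.14547777  0.06339076] 0.030173518949584338 [ 0.8088258  -0.61235465  0.9399223 ]
[  97   31   91   88 1786] [ 0.3796 -0.0615  0.018 ]
[ 276   96   79   80 1199] [ 0.4762 -0.0958  0.018 ]
[494 299  47  31 380] [ 0.6361 -0.223   0.018 ]
[388 135  68  65 528] [ 0.5468 -0.1094  0.01  ]
```

View pics/wrist1.png

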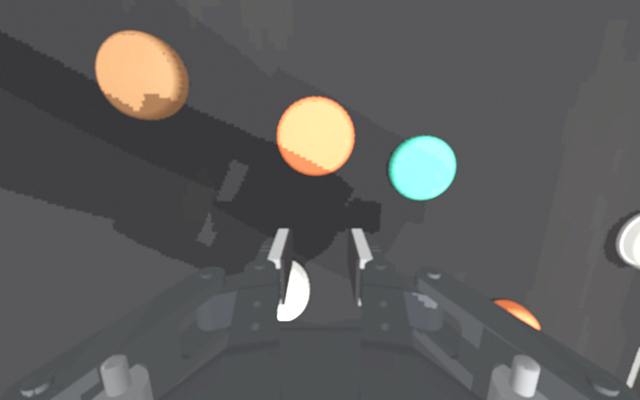

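Through the wrist camera, the orange cap_a sits dead ahead at (316,136), the teal lid at (422,167), and the white decoy behind the left finger at (290,290).

```bash
python3 - <<'E'
from h import *
c=load('wrist1.png')
print(pix2w(c,315.5,136,.02),pix2w(c,422,167.5,.012),'white edge',pix2w(c,292,260,.02),pix2w(c,309,290,.02), 'tips',pix2w(c,282,230,.01),pix2w(c,357,230,.01))
E
```

```text
[ 0.48022427 -0.08932345  0.02      ] [ 0.55447899 -0.1115349   0.012     ] white edge [ 0.46247924 -0.17861032  0.02      ] [ 0.4746858  -0.20384813  0.02      ] tips [ 0.45458905 -0.15905048  0.01      ] [ 0.51093254 -0.15920315  0.01      ]
```

Call:
drive_tool:
  commands: "0 0 0 0 -0.02 0.25 -0.29;0 0 0 0 -0.02 0.42 -0.29;0 0 0 0 -0.02 0.48 -0.29;0 0 0 0 -0.02 0.5 -0.29;0 0 0 0 -0.02 0.5 -0.29;0 0 0 0 -0.02 0.5 -0.29"

```text
t: 1.7
tool_pos: [0.4796, -0.1452, 0.0127]
ee_rot: [0.707, 0.707, 0.0, 0.001]
ft_force: [0.8, -0.1, 0.2]
finger_gap: 0.0303
```

Call:
drive_tool:
  commands: "0 0 0 0 0 0.02 -0.29;0 0 0 0 0 0.04 -0.29;0 0 0 0 0 0.06 -0.29;0 0 0 0 0 0.06 -0.29"

```text
t: 2.03
tool_pos: [0.4778, -0.1449, 0.0052]
ee_rot: [0.707, 0.707, -0.0, -0.0]
ft_force: [-0.3, 0.5, -0.0]
finger_gap: 0.0307
```

Call:
drive_tool:
  commands: "0 0 0 0 0 0.01 -0.29;0 0 0 0 0 0.02 -0.29;0 0 0 0 0 0.02 -0.29"

```text
t: 2.28
tool_pos: [0.4778, -0.1449, 0.0031]
ee_rot: [0.707, 0.707, -0.0, -0.0]
ft_force: [-0.5, -0.6, -0.7]
finger_gap: 0.0304
```

Call:
drive_tool:
  commands: "0 0 0 0 0 0.01 -0.29;0 0 0 0 0 0.02 -0.29;0 0 0 0 0 0.02 -0.29"

```text
t: 2.53
tool_pos: [0.4778, -0.1449, 0.0011]
ee_rot: [0.707, 0.707, -0.0, -0.0]
ft_force: [-0.3, 0.6, 0.2]
finger_gap: 0.0303
```

Call:
drive_tool:
  commands: "0 0 0 0.06 0.02 -0.02 -0.29;0 0 0 0.12 0.02 -0.02 -0.29;0 0 0 0.17 0.02 -0.02 -0.29;0 0 0 0.22 0.02 -0.02 -0.29;0 0 0 0.28 0.02 -0.02 -0.29;0 0 0 0.35 0.02 -0.02 -0.29;0 0 0 0.43 0.02 -0.02 -0.29;0 0 0 0.51 0.02 -0.02 -0.29;0 0 0 0.59 0.03 -0.02 -0.29;0 0 0 0.67 0.04 -0.02 -0.29;0 0 0 0.75 0.05 -0.02 -0.29;0 0 0 0.83 0.06 -0.02 -0.29"

```text
t: 3.53
tool_pos: [0.484, -0.0611, 0.0033]
ee_rot: [0.707, 0.707, -0.0, -0.0]
ft_force: [0.5, -0.3, -0.2]
finger_gap: 0.0302
```

```bash
python3 - <<'E'
from h import *
c=snap('wrist','wrist2.png')
E
```

```text
(no output)
```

View pics/wrist2.png

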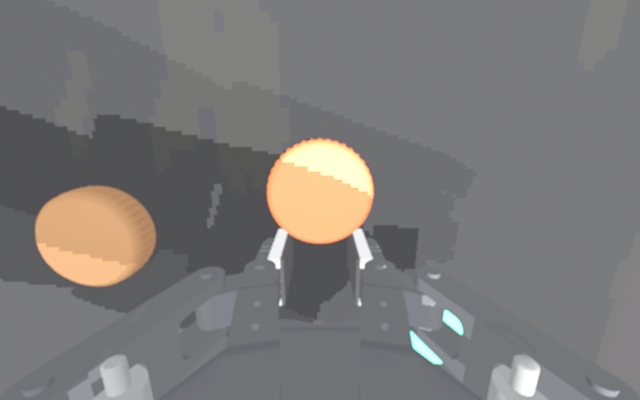

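The cap is cradled evenly between both fingertips, centred at (320,190). I'll continue.

Call:
drive_tool:
  commands: "0 0 0 0.08 0.01 0 -0.29;0 0 0 0.16 0.02 0 -0.29;0 0 0 0.24 0.03 0 -0.29;0 0 0 0.32 0.04 0 -0.29;0 0 0 0.4 0.05 0 -0.29;0 0 0 0.48 0.06 0 -0.29;0 0 0 0.56 0.07 0 -0.29;0 0 0 0.64 0.08 0 -0.29;0 0 0 0.72 0.09 0 -0.29;0 0 0 0.8 0.1 0 -0.29;0 0 0 0.88 0.11 0 -0.29;0 0 0 0.96 0.12 0 -0.29"

```text
t: 4.58
tool_pos: [0.4961, 0.0348, 0.0033]
ee_rot: [0.707, 0.707, -0.0, -0.0]
ft_force: [0.4, 0.6, 0.9]
finger_gap: 0.0305
```

Call:
drive_tool:
  commands: "0 0 0 0.08 0.01 0 -0.29;0 0 0 0.16 0.02 0 -0.29;0 0 0 0.24 0.03 0 -0.29;0 0 0 0.32 0.04 0 -0.29;0 0 0 0.4 0.05 0 -0.29;0 0 0 0.48 0.06 0 -0.29;0 0 0 0.56 0.07 0 -0.29;0 0 0 0.64 0.08 0 -0.29;0 0 0 0.72 0.09 0 -0.29;0 0 0 0.8 0.1 0 -0.29;0 0 0 0.88 0.11 0 -0.29;0 0 0 0.94 0.12 0 -0.29"

```text
t: 5.58
tool_pos: [0.5081, 0.129, 0.0033]
ee_rot: [0.707, 0.707, 0.0, -0.0]
ft_force: [-0.1, -0.1, -0.3]
finger_gap: 0.0302
```

```bash
python3 - <<'E'
from h import *
a=load('wrist2.png');print(pix2w(a,320,190.5,.02))
c=snap('wrist','wrist3.png');print(bot.read_state()['tool_pos'])
E
```

```text
[ 0.48509903 -0.026155    0.02      ]
[0.50822411 0.12956048 0.0033871 ]
```

View pics/wrist3.png

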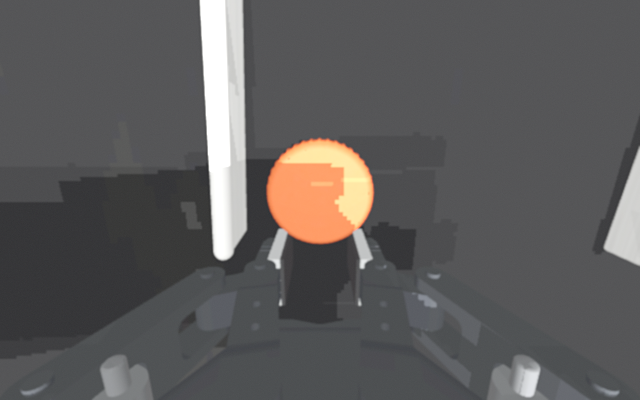

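The cap is inside the mouth at (320,190), and the bay's left wall ends at (222,255). I'll push on a little to the right for wall clearance, then draw back and lift.

Call:
drive_tool:
  commands: "0 0 0 0.07 0.02 0 -0.29;0 0 0 0.14 0.04 0 -0.29;0 0 0 0.21 0.06 0 -0.29;0 0 0 0.28 0.08 0 -0.29;0 0 0 0.34 0.08 0 -0.29;0 0 0 0.38 0.08 0 -0.29;0 0 0 0.41 0.08 0 -0.29;0 0 0 0.43 0.08 0 -0.29;0 0 0 0.43 0.08 0 -0.29;0 0 0 0.35 0.08 0 -0.29;0 0 0 0.2 0.08 0 -0.29;0 0 0 0 0.08 0 -0.29"

```text
t: 6.63
tool_pos: [0.5158, 0.1277, 0.0033]
ee_rot: [0.707, 0.708, 0.0, 0.0]
ft_force: [-0.1, -0.3, 0.0]
finger_gap: 0.03
```

Call:
drive_tool:
  commands: "0 0 0 -0.2 0 -0.2 -0.29;0 0 0 -0.5 0 -0.6 -0.29;0 0 0 -0.9 0.2 -0.8 -0.29;0 0 0 -1 0.5 -0.8 -0.29;0 0 0 -1 0.8 -0.8 -0.29;0 0 0 -1 1 -0.8 -0.29;0 0 0 -1 1 -0.8 -0.29"

```text
t: 7.22
tool_pos: [0.6197, 0.0259, 0.0846]
ee_rot: [0.708, 0.706, 0.001, 0.002]
ft_force: [-0.8, 0.0, 0.6]
finger_gap: 0.0304
```

```bash
python3 - <<'E'
from h import *
c=snap('scene','scene2.png');s=bot.read_state();print(s['tool_pos'],s['ft_force'])
hsv=cv2.cvtColor(c['pixels'],cv2.COLOR_BGR2HSV)
k,l,t,ce=cv2.connectedComponentsWithStats(cv2.inRange(hsv,(3,190,150),(16,255,255)))
for i in range(1,k):
    if t[i,4]>60: print(t[i],pix2w(c,*ce[i],.012).round(4))
E
```

```text
[0.61720553 0.02663334 0.08353694] [-0.79694103 -0.19347158 -0.25857941]
[328 150  16  11 142] [ 0.6356 -0.2528  0.012 ]
[249 259  21  17 283] [0.5173 0.2025 0.012 ]
```

cap_a is inside at (0.517, 0.203). Next is cap_b.

Call:
drive_tool:
  commands: "0 0 0 -1 0.1 0 -0.29;0 0 0 -1 0.1 0 -0.29;0 0 0 -1 0.1 0 -0.29"

```text
t: 7.52
tool_pos: [0.6248, -0.0754, 0.0829]
ee_rot: [0.707, 0.707, -0.001, 0.0]
ft_force: [-0.4, 0.7, 0.2]
finger_gap: 0.0304
```

Call:
drive_tool:
  commands: "0 0 0 -1 0.1 0 -0.29;0 0 0 -1 0.1 0 -0.29;0 0 0 -1 0.1 0 -0.29"

```text
t: 7.77
tool_pos: [0.6347, -0.1762, 0.0832]
ee_rot: [0.708, 0.706, -0.001, 0.0]
ft_force: [0.8, 1.0, 0.0]
finger_gap: 0.0308
```

Call:
drive_tool:
  commands: "0 0 0 -1 0 0 -0.29;0 0 0 -1 0 0 -0.29;0 0 0 -1 0 0 -0.29;0 0 0 -1 0 0 -0.29;0 0 0 -1 0 0 -0.29"

```text
t: 8.18
tool_pos: [0.6348, -0.2719, 0.0826]
ee_rot: [0.708, 0.706, 0.0, -0.001]
ft_force: [-0.1, 0.2, -0.6]
finger_gap: 0.0305
```

```bash
python3 - <<'E'
from h import *
c=snap('wrist','wrist4.png');s=bot.read_state();print(s['tool_pos'],s['ee_rot'])
hsv=cv2.cvtColor(c['pixels'],cv2.COLOR_BGR2HSV)
k,l,t,ce=cv2.connectedComponentsWithStats(cv2.inRange(hsv,(3,120,60),(18,255,255)))
for i in range(1,k):
    if t[i,4]>150: b=t[i];print(b,pix2w(c,b[0]+b[2]/2-.5,b[1]+b[3]/2-.5,.02).round(4))
E
```

```text
[ 0.63501698 -0.27069182  0.08261831] [ 7.07168992e-01  7.07043502e-01  3.52037303e-05 -1.22568582e-03]
[ 285  144   69   69 3691] [ 0.6351 -0.2475  0.02  ]
```

View pics/wrist4.png

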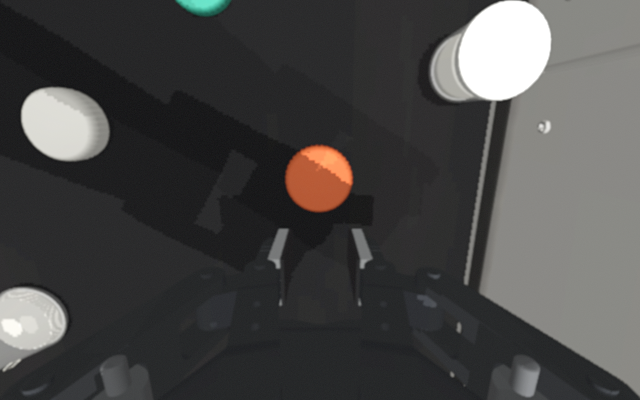

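cap_b is ahead at (319,178). The jar at (505,50), white cap (65,123) and flask (30,320) are clear of the path.

Call:
drive_tool:
  commands: "0 0 0 -0.36 0 0 -0.29;0 0 0 -0.36 0 0.3 -0.29;0 0 0 -0.36 0 0.55 -0.29;0 0 0 -0.36 0 0.7 -0.29;0 0 0 -0.36 0 0.75 -0.29;0 0 0 -0.36 0 0.78 -0.29;0 0 0 -0.36 0 0.79 -0.29;0 0 0 -0.36 0 0.79 -0.29"

```text
t: 8.9
tool_pos: [0.637, -0.3078, 0.0057]
ee_rot: [0.707, 0.707, 0.0, 0.001]
ft_force: [1.1, -0.2, 0.1]
finger_gap: 0.0304
```

Call:
drive_tool:
  commands: "0 0 0 0.06 0 0 -0.29;0 0 0 0.12 0 0 -0.29;0 0 0 0.17 0 0 -0.29;0 0 0 0.22 0 0 -0.29;0 0 0 0.28 0 0 -0.29;0 0 0 0.35 0 0 -0.29;0 0 0 0.43 0 0 -0.29;0 0 0 0.51 0 0 -0.29;0 0 0 0.59 0 0 -0.29;0 0 0 0.67 0 0 -0.29;0 0 0 0.75 0 0 -0.29;0 0 0 0.83 0 0 -0.29"

```text
t: 9.9
tool_pos: [0.636, -0.224, 0.0043]
ee_rot: [0.707, 0.707, -0.0, -0.0]
ft_force: [0.9, -1.1, 1.0]
finger_gap: 0.0302
```

```bash
cat > chk.py <<'E'
from h import *
import sys
c=snap('wrist',sys.argv[1]);s=bot.read_state();print(s['tool_pos'],s['ft_force'])
hsv=cv2.cvtColor(c['pixels'],cv2.COLOR_BGR2HSV)
for lo,hi,z in [((3,120,60),(18,255,255),.02),((75,120,80),(95,255,255),.012)]:
    k,l,t,ce=cv2.connectedComponentsWithStats(cv2.inRange(hsv,lo,hi))
    for i in range(1,k):
        if t[i,4]>150: b=t[i];print(b,pix2w(c,b[0]+b[2]/2-.5,b[1]+b[3]/2-.5,z).round(4))
E
python3 chk.py wrist5.png
```

```text
[ 0.63583055 -0.22245889  0.00411358] [0.84233329 1.1030939  0.13884626]
[ 267  138  107  105 8663] [ 0.637  -0.1892  0.02  ]
[  76    0  110   69 5975] [ 0.5554 -0.1219  0.012 ]
```

Call:
drive_tool:
  commands: "0 0 0 0.08 0 0 -0.29;0 0 0 0.16 0 0 -0.29;0 0 0 0.24 0 0 -0.29;0 0 0 0.32 -0.01 0 -0.29;0 0 0 0.4 -0.01 0 -0.29;0 0 0 0.48 -0.01 0 -0.29;0 0 0 0.56 -0.02 0 -0.29;0 0 0 0.64 -0.02 0 -0.29;0 0 0 0.72 -0.02 0 -0.29;0 0 0 0.8 -0.03 0 -0.29;0 0 0 0.88 -0.03 0 -0.29;0 0 0 0.96 -0.03 0 -0.29"

```text
t: 10.95
tool_pos: [0.6329, -0.1282, 0.0043]
ee_rot: [0.707, 0.707, 0.0, 0.0]
ft_force: [-0.0, -1.3, 0.0]
finger_gap: 0.03
```

Call:
drive_tool:
  commands: "0 0 0 0.08 0 0 -0.29;0 0 0 0.16 -0.01 0 -0.29;0 0 0 0.24 -0.01 0 -0.29;0 0 0 0.32 -0.02 0 -0.29;0 0 0 0.4 -0.02 0 -0.29;0 0 0 0.48 -0.03 0 -0.29;0 0 0 0.56 -0.03 0 -0.29;0 0 0 0.64 -0.04 0 -0.29;0 0 0 0.72 -0.04 0 -0.29;0 0 0 0.8 -0.05 0 -0.29;0 0 0 0.88 -0.05 0 -0.29;0 0 0 0.96 -0.06 0 -0.29"

```text
t: 11.95
tool_pos: [0.6271, -0.0322, 0.0044]
ee_rot: [0.707, 0.707, 0.0, 0.0]
ft_force: [0.3, -1.1, 0.1]
finger_gap: 0.0301
```

Call:
drive_tool:
  commands: "0 0 0 0.08 0 0 -0.29;0 0 0 0.16 -0.01 0 -0.29;0 0 0 0.24 -0.01 0 -0.29;0 0 0 0.32 -0.02 0 -0.29;0 0 0 0.4 -0.02 0 -0.29;0 0 0 0.48 -0.03 0 -0.29;0 0 0 0.56 -0.03 0 -0.29;0 0 0 0.64 -0.04 0 -0.29;0 0 0 0.72 -0.04 0 -0.29;0 0 0 0.8 -0.05 0 -0.29;0 0 0 0.88 -0.05 0 -0.29;0 0 0 0.94 -0.06 0 -0.29"

```text
t: 12.95
tool_pos: [0.621, 0.0621, 0.0044]
ee_rot: [0.707, 0.707, 0.0, 0.0]
ft_force: [-0.1, -0.0, -0.1]
finger_gap: 0.0303
```

```bash
python3 chk.py wrist6.png
```

```text
[0.62065081 0.06286341 0.00425503] [-0.35777263  0.13149212 -0.0320545 ]
[ 267  138  107  106 6560] [0.622  0.0967 0.02  ]
```

View pics/wrist6.png

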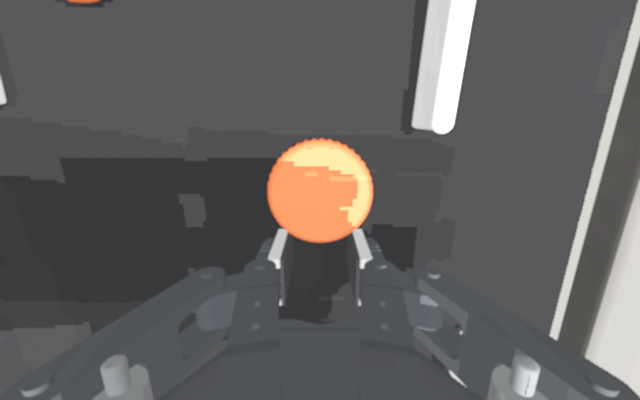

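cap_b is still cradled at (320,190), and the right wall foot at (415,128) is clear. Last stretch.

Call:
drive_tool:
  commands: "0 0 0 0.1 0 0 -0.29;0 0 0 0.2 0 0 -0.29;0 0 0 0.3 0 0 -0.29;0 0 0 0.4 0 0 -0.29;0 0 0 0.5 0 0 -0.29;0 0 0 0.6 0 0 -0.29;0 0 0 0.7 0 0 -0.29;0 0 0 0.79 0 0 -0.29;0 0 0 0.87 0 0 -0.29;0 0 0 0.93 0 0 -0.29;0 0 0 0.98 0 0 -0.29;0 0 0 1 0 0 -0.29"

```text
t: 14.0
tool_pos: [0.621, 0.1618, 0.0043]
ee_rot: [0.707, 0.707, 0.0, -0.0]
ft_force: [0.7, -0.1, -0.2]
finger_gap: 0.0303
```

Call:
drive_tool:
  commands: "0 0 0 0 0 0 -0.29;0 0 0 -0.1 0 0 -0.29;0 0 0 -0.3 0 0 -0.29;0 0 0 -0.45 0 -0.2 -0.29;0 0 0 -0.7 0 -0.6 -0.29;0 0 0 -1 -0.2 -0.8 -0.29;0 0 0 -1 -0.4 -0.8 -0.29;0 0 0 -1 -0.65 -0.8 -0.29;0 0 0 -1 -0.65 -0.8 -0.29"

```text
t: 14.75
tool_pos: [0.5516, 0.0597, 0.0836]
ee_rot: [0.708, 0.706, -0.002, -0.002]
ft_force: [-0.7, 0.6, -1.1]
finger_gap: 0.0303
```

Call:
drive_tool:
  commands: "0 0 0 -1 0 0 -0.29;0 0 0 -1 0 0 -0.29;0 0 0 -1 0 0 -0.29"

```text
t: 15.0
tool_pos: [0.5563, -0.0431, 0.0848]
ee_rot: [0.708, 0.706, -0.0, 0.001]
ft_force: [-1.2, -0.3, 0.1]
finger_gap: 0.0302
```

Call:
drive_tool:
  commands: "0 0 0 -1 0 0 -0.29;0 0 0 -1 0 0 -0.29;0 0 0 -1 0 0 -0.29;0 0 0 -1 0 0 -0.29;0 0 0 -1 0 0 -0.29"

```text
t: 15.42
tool_pos: [0.5558, -0.1405, 0.0842]
ee_rot: [0.708, 0.706, 0.0, -0.0]
ft_force: [-0.3, -0.8, -0.3]
finger_gap: 0.0302
```

```bash
python3 chk.py wrist7.png
```

```text
[ 0.55572999 -0.13931132  0.08404272] [0.12387843 0.57765668 0.06986085]
[  14   49   90   77 4345] [ 0.3771 -0.0522  0.02  ]
[ 289  141   59   58 1906] [ 0.5555 -0.1115  0.012 ]
```

Call:
drive_tool:
  commands: "0 0 0 -0.28 0 0 -0.29;0 0 0 -0.28 0 0.3 -0.29;0 0 0 -0.28 0 0.55 -0.29;0 0 0 -0.28 0 0.7 -0.29;0 0 0 -0.28 0 0.77 -0.29;0 0 0 -0.28 0 0.8 -0.29;0 0 0 -0.28 0 0.81 -0.29;0 0 0 -0.28 0 0.81 -0.29;0 0 0 -0.28 0 0.81 -0.29"

```text
t: 16.22
tool_pos: [0.5571, -0.1671, 0.0048]
ee_rot: [0.707, 0.707, 0.0, 0.001]
ft_force: [-0.1, -0.3, 0.3]
finger_gap: 0.0305
```

```bash
python3 -c "
from h import *
s=bot.read_state();print(s['tool_pos'],s['ft_force'])"
```

```text
[ 0.55708836 -0.16709615  0.00475175] [-0.07154693 -0.33633818  0.31723037]
```

Lower 3 mm more for the flat lid, then push.

Call:
drive_tool:
  commands: "0 0 0 0 0 0.02 -0.29;0 0 0 0.04 0 0.03 -0.29;0 0 0 0.09 0 0.03 -0.29;0 0 0 0.14 0 0.03 -0.29;0 0 0 0.19 0 0.03 -0.29;0 0 0 0.24 0 0.03 -0.29;0 0 0 0.29 0 0.03 -0.29;0 0 0 0.35 0 0.03 -0.29;0 0 0 0.42 0 0.03 -0.29;0 0 0 0.5 0 0.03 -0.29;0 0 0 0.58 0 0.03 -0.29;0 0 0 0.66 0 0.03 -0.29"

```text
t: 17.22
tool_pos: [0.556, -0.1001, 0.0003]
ee_rot: [0.707, 0.707, -0.0, -0.0]
ft_force: [-0.6, -0.5, -0.3]
finger_gap: 0.0304
```

```bash
python3 chk.py wrist8.png
```

```text
[ 5.55637618e-01 -9.87482136e-02  1.42653451e-04] [0.84784074 1.02143181 0.17196608]
[274 152  92  91 704] [ 0.5567 -0.0697  0.012 ]
```

View pics/wrist8.png

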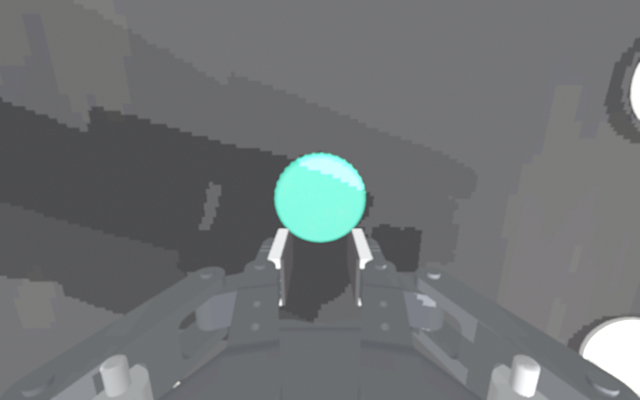

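The lid is cradled at (320,197). I'll raise 2 mm and carry on.

Call:
drive_tool:
  commands: "0 0 0 0.07 0 -0.02 -0.29;0 0 0 0.15 0.01 -0.02 -0.29;0 0 0 0.23 0.01 -0.02 -0.29;0 0 0 0.31 0.02 -0.02 -0.29;0 0 0 0.39 0.02 -0.02 -0.29;0 0 0 0.47 0.03 -0.02 -0.29;0 0 0 0.55 0.03 -0.02 -0.29;0 0 0 0.63 0.04 -0.02 -0.29;0 0 0 0.71 0.05 -0.02 -0.29;0 0 0 0.79 0.05 -0.02 -0.29;0 0 0 0.87 0.06 -0.02 -0.29;0 0 0 0.95 0.06 -0.02 -0.29"

```text
t: 18.27
tool_pos: [0.5621, -0.0051, 0.0023]
ee_rot: [0.707, 0.707, 0.0, 0.0]
ft_force: [-0.7, 0.4, 0.6]
finger_gap: 0.0301
```

Call:
drive_tool:
  commands: "0 0 0 0.08 0 0 -0.29;0 0 0 0.16 0.01 0 -0.29;0 0 0 0.24 0.01 0 -0.29;0 0 0 0.32 0.02 0 -0.29;0 0 0 0.4 0.03 0 -0.29;0 0 0 0.48 0.03 0 -0.29;0 0 0 0.56 0.04 0 -0.29;0 0 0 0.64 0.05 0 -0.29;0 0 0 0.72 0.06 0 -0.29;0 0 0 0.8 0.06 0 -0.29;0 0 0 0.88 0.07 0 -0.29;0 0 0 0.96 0.07 0 -0.29"

```text
t: 19.27
tool_pos: [0.5691, 0.0908, 0.0024]
ee_rot: [0.707, 0.707, 0.0, 0.0]
ft_force: [0.2, 0.7, -0.2]
finger_gap: 0.0304
```

```bash
python3 chk.py wrist9.png
```

```text
[0.56893816 0.09199905 0.00234241] [ 0.12712648  0.60835211 -0.20559179]
[ 121    0  137   75 7905] [0.5177 0.1895 0.02  ]
[  378     0   135    97 10792] [0.6208 0.1855 0.02  ]
[ 275  152   91   88 6243] [0.5702 0.1214 0.012 ]
```

View pics/wrist9.png

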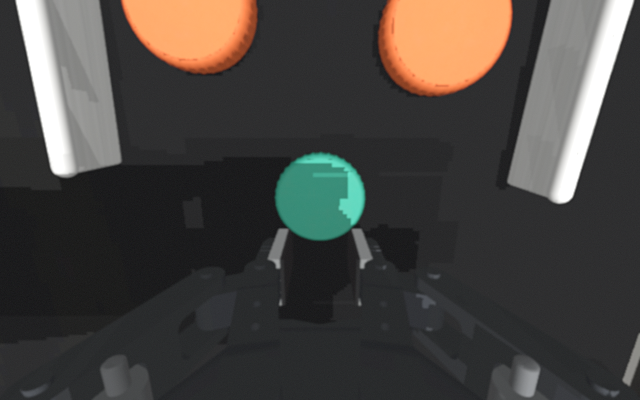

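The teal lid is centred between the two caps, at the bay mouth. Now the final push, then draw back.

Call:
drive_tool:
  commands: "0 0 0 0.08 0 0 -0.29;0 0 0 0.16 0 0 -0.29;0 0 0 0.24 0 0 -0.29;0 0 0 0.32 0 0 -0.29;0 0 0 0.39 0 0 -0.29;0 0 0 0.45 0 0 -0.29;0 0 0 0.5 0 0 -0.29;0 0 0 0.53 0 0 -0.29;0 0 0 0.55 0 0 -0.29;0 0 0 0.55 0 0 -0.29;0 0 0 0.48 0 0 -0.29;0 0 0 0.3 0 0 -0.29"

```text
t: 20.32
tool_pos: [0.569, 0.1207, 0.0024]
ee_rot: [0.706, 0.708, 0.0, -0.0]
ft_force: [0.1, -0.1, -0.5]
finger_gap: 0.0303
```

Call:
drive_tool:
  commands: "0 0 0 -0.2 0 -0.1 -0.29;0 0 0 -0.5 0 -0.5 -0.29;0 0 0 -0.8 0 -0.9 -0.29;0 0 0 -1 0 -1 -0.29;0 0 0 -1 0 -1 -0.29"

```text
t: 20.73
tool_pos: [0.5734, 0.0147, 0.1091]
ee_rot: [0.709, 0.706, 0.003, 0.006]
ft_force: [1.0, -0.8, 0.5]
finger_gap: 0.0304
```

Call:
drive_tool:
  commands: "0 0 0 -0.8 0 -1 -0.29;0 0 0 -0.8 0 -1 -0.29;0 0 0 -0.8 0 -1 -0.29;0 0 0 -0.8 0 -1 -0.29;0 0 0 -0.8 0 -1 -0.29;0 0 0 -0.8 0 -1 -0.29"

```text
t: 21.23
tool_pos: [0.5683, -0.06, 0.2013]
ee_rot: [0.707, 0.707, -0.0, -0.001]
ft_force: [-0.4, -0.3, -0.7]
finger_gap: 0.0307
```

```bash
python3 - <<'E'
from h import *
c=snap('scene','scene3.png');im=c['pixels'];hsv=cv2.cvtColor(im,cv2.COLOR_BGR2HSV);a=-.046
for lo,hi,z in [((3,190,150),(16,255,255),.012),((75,120,80),(95,255,255),.007)]:
    k,l,t,ce=cv2.connectedComponentsWithStats(cv2.inRange(hsv,lo,hi))
    for i in range(1,k):
        if t[i,4]>60:
            p=pix2w(c,*ce[i],z)[:2];d=p-[.566,.205];print(p.round(4),'bay',np.round([np.cos(a)*d[0]+np.sin(a)*d[1],-np.sin(a)*d[0]+np.cos(a)*d[1]],3))
cv2.imwrite('pics/cropB.png',cv2.resize(im[120:310,170:410],None,fx=3.2,fy=3.1,interpolation=cv2.INTER_CUBIC))
E
```

```text
[0.6222 0.1929] bay [ 0.057 -0.01 ]
[0.5172 0.2026] bay [-0.049 -0.005]
[0.5692 0.1738] bay [ 0.005 -0.031]
```

View pics/cropB.png

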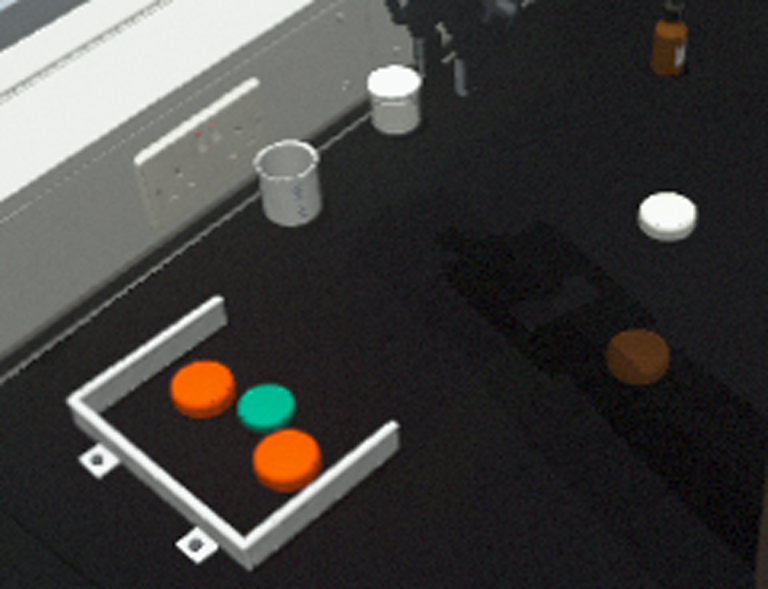

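The final picture shows all three caps flat inside the bay. The jar, beaker, dropper bottle and decoys are at the same pixels as before.

```bash
python3 -c "
from bench import bot
print(bot.close_job())"
```

```text
the job is handed in; nothing more can be done
None
```

All three caps are in the bay and the job is handed in, at about 21 s of the 72 s allowed. I slid each one along the bench in the notch between two fingertips held at a fixed 30 mm gap, then drew straight back and lifted clear.

- **Positions in the bay:** in the bay's own frame the orange caps are at (-49, -5) mm and (57, -10) mm, and the teal lid is at (5, -31) mm. Each is at least about 17 mm inside the walls and the open side, and lies flat.
- **Bystanders:** the last picture shows the jar, beaker, dropper bottle and the brown and white look-alikes where they were before.
- **Forces:** readings stayed within about 1.5 N, which is sensor noise.
- **Disagreements:** the scene and wrist cameras differed by 3 to 5 mm on the caps. Wrist readings of partly hidden caps were off by up to about 30 mm, so I did not use them. No check failed.

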